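# Put the loop tool away in the sculptor's tool chest

## Robot

A 6-joint arm with a two-finger parallel gripper is mounted at the origin on the work surface. World frame = base frame: x ahead of the robot, y to its left, z up, the work surface at z = 0. Lengths are in m, angles in rad, forces in N, time in s.
With the tool pointing down it reaches from about 0.375 to 0.975 m from the base axis. Payload 3.8 kg.
Tool frame: the origin (TCP) lies midway between the tips of the shut fingers; the grasp point (between the pads) lies 19 mm behind it; z points along the fingers, y is the line along which they close (so a half turn about z gives the same grasp; the last joint's range is limited). The gripper opens to 88 mm and grips with 3 to 60 N. Pads are 18 mm wide; open, the fingers measure 123 mm over their backs; the gripper's body (75 mm by 187 mm) begins 45 mm behind the grasp point.
Start: joints at [1.23, 0.264, 1.604, -0, 1.274, -0.037], TCP at [0.202, 0.644, 0.239] pointing down, gripper open.
Joint ranges: [-2.63, 2.63], [-0.94, 2.18], [0.31, 2.57], [-1.31, 4.45], [0, 2.66], [-2.55, 2.55]. Speed limits (rad/s): [2.57, 2.57, 3.14, 3.14, 3.14, 3.14].

## Interface

Orientations are given as a rotation vector (axis times angle).
In Python, from cell import manip, inverse_kinematics, cams, order gives the robot as it stands. Calls block until the motion is done:
- manip.move_pose(position, orientation): joint-space move of the TCP to a pose.
- manip.move_linear(position, rate=0.15, rot=None): straight line of the TCP; rot=None keeps the orientation; rate is the mean speed in m/s.
- manip.set_joints(angles): joint-space move.
- manip.set_gripper(opening, force=None): finger opening in m; force is the grip in N (None keeps the last); returns when the fingers have stopped.
- manip.dwell(seconds).
- inverse_kinematics(position, orientation): joint angles nearest the present ones, or None.
- manip.state(): the state.
- cams.capture(name): name is "scene" or "top"; returns a dict with "image" (384x512x3 uint8, blue, green, red), "z_map" (384x512 float32, m along the optical axis (not along the pixel's ray), 0 where there is no reading), "intrinsics" (3x3 intrinsics, pixels), "k1" (the pictures are not rectified: a ray, as slopes to the right and down, at radius r is drawn at 1 + k1 r^2 times it, then the intrinsics apply), "position" and "orientation" of the camera in the world. Camera axes: x right, y down, z forward; pixel columns grow to the right and rows downward; lengths in m; the calibration is good to about 2 mm. A picture is of the moment at which its call begins.
A pose or a line that the arm cannot do raises manip.IKError and nothing moves.
- order.close_job(): hands the job in; it is judged then, once.
The state is a dict: "clock": time; "joint_pos": joint angles; "joint_velocities": joint speeds; "tau": joint torques, N m; "tool_pos": TCP position; "tcp_rot": TCP orientation; "contact_force": force on the tool from outside, world axes, zero at the start; "moment": the same for the moment, N m; "gripper_width": finger opening in m; "grasp_force": force on a finger pad.
Only numpy, scipy, OpenCV 4.12 (cv2) and the standard library are available. Lean on these libraries where they do the work, as an engineer would, in place of code of your own. Each camera call takes 0.05 s, during which the arm holds its last target. There are 200 camera calls.

## Task

Put the clay loop tool, the one ending in a wire loop, away: pull the upper drawer of the tool chest fully open by its knob, lay the tool gently and flat, without dropping it, in the drawer's front compartment, then push the drawer fully shut. Touch neither the clay head nor the turntable and board that carry it on top of the chest, and leave the other things on the bench where they are.

Things in the scene. Friction and masses are not known exactly. Their poses are not given: they have to be found in the camera images.
- drawer_top (a joint): Opening of the upper drawer in m: 0 shut, 0.165 fully open at its stop. About 2 N moves it; it stays where it is left; may start slightly ajar. The chest is brown wood, fixed, 240 mm deep, 260 mm wide, 144 mm high, with two drawers one above the other; they slide out along -x of the knob point's frame.
- drawer_top_knob (a point): Grip point in the round head of the upper drawer's dark wooden knob, 34 mm before the drawer front, 106 mm above the bench. Its x axis points level into the chest, z up. Head 28 mm in diameter, axis along x, 25 to 43 mm out from the front; neck behind it 14 mm thick. The lower drawer has an equal knob 60 mm below. The board above leaves no room for a gripper pointing straight down.
- front_tray (a point): Centre of the inner floor of the upper drawer's front compartment; moves with the drawer, 82 mm above the bench. Compartment 94 mm long (x) by 218 mm wide (y); walls and divider rise 40 mm above this floor. Axes as the knob point's. Fully open, it stands clear of the board above. The tool fits only along y. Behind the divider is the rear compartment with ribs in it.
- maquette: Small clay head on a pale board (270 mm deep, 260 mm wide, 16 mm thick, underside 184 mm above the bench, front edge 19 mm behind the shut drawer's knob point) on a black turntable, fixed on the chest. Not to be touched; a gripper tilted 25 degrees or more, fingers down and into the chest, passes before it. Origin: below the middle of the board's front edge, at the height of the chest's top.
- loop_tool: Clay loop tool: octagonal dark wooden handle 100 mm long, 18 mm across, then a brass ferrule and a steel wire loop 36 mm wide; 155 mm over all, 60 g. Origin: under the middle of the handle, on the bench; x points along the handle to the loop, z up; handle from x = -50 to 50 mm, loop tip at x = 105 mm; its axis is 9 mm above its underside.
- loop_end (a point): Tip of the wire loop, on the tool's axis.
- butt_end (a point): Handle end of the loop tool, on its axis.
- knife_tool: Another tool with the same handle as the loop tool (octagonal dark wood, 100 mm long, 18 mm across, lying along its x axis, origin under the handle's middle), ending in a flat wooden blade. Bystander.
- needle_tool: Another tool with the same handle as the loop tool (octagonal dark wood, 100 mm long, 18 mm across, lying along its x axis, origin under the handle's middle), ending in a steel needle. Bystander.
- sprayer: White pump sprayer with red head, 110 mm in diameter, 226 mm high; origin under its centre. Bystander.
- clay_block: Grey clay block 110 x 90 x 60 mm; origin under its centre. Bystander.
- mug: White mug, 80 mm in diameter, 95 mm high; origin under its centre. Bystander.
- jar: Jar of amber glass, 80 mm in diameter, 110 mm high; origin under its centre. Bystander.
- rib_board: Flat dark wooden rib 120 x 60 x 10 mm on the bench; origin under its centre. Bystander.
Not all that is in view belongs to the job. Leave any purple look-alike of the loop_tool alone.

How it is judged:
By the outcome, as a careful person would: the job done as asked, in the order asked, and still so for the second after the job is handed in, with the robot touching nothing.
It also fails if it takes over 72 s, if anything falls off the work surface, if the arm or the gripper's body presses on something with over 40 N, if the wrist force passes 120 N, or if a joint passes its speed limit or range.

## Working session

There is one attempt and no reset: what is moved stays moved. The work goes in short steps, each a Python script; the robot and the scene stay as the last script left them, time stands still between calls to the robot, and variables do not carry over. Pictures are saved under pics/ and viewed, at most 10 in all, crops included, and the job is handed in when it is done.

```bash
ls; mkdir -p pics
cat > h.py <<'E'
import numpy as np, cv2
from scipy.spatial.transform import Rotation as R
from cell import manip, inverse_kinematics, cams, order
def Rm(o):
    o=np.array(o,float)
    if o.shape==(3,3): return o
    return R.from_rotvec(o).as_matrix() if o.size==3 else R.from_quat(o).as_matrix()
def pts(c):
    """world point per pixel from the depth map"""
    h,w=c["z_map"].shape
    K=np.array(c["intrinsics"]); u,v=np.meshgrid(np.arange(w,dtype=float),np.arange(h,dtype=float))
    s=rays(c,np.c_[u.ravel(),v.ravel()])
    P=s*c["z_map"].reshape(-1,1)
    return (P@Rm(c["orientation"]).T+np.array(c["position"])).reshape(h,w,3)
def rays(c,uv):
    K=np.array(c["intrinsics"]); k=float(c["k1"])
    d=cv2.undistortPoints(np.array(uv,float).reshape(-1,1,2),K,np.array([k,0,0,0,0.])).reshape(-1,2)
    return np.c_[d,np.ones(len(d))]
def onplane(c,uv,z):
    d=rays(c,uv)@Rm(c["orientation"]).T; p=np.array(c["position"])
    return p+d*((z-p[2])/d[:,2])[:,None]
E
python3 - <<'E'
from h import *
import pickle
for n in("scene","top"):
    c=cams.capture(n); pickle.dump(c,open(n+".pkl","wb")); cv2.imwrite(f"pics/{n}0.png",cv2.resize(c["image"],(800,600),interpolation=cv2.INTER_CUBIC))
    print(n,c["position"],c["orientation"],c["intrinsics"],c["k1"])
print(manip.state())
E
```

```text
pics
scene [ 1.21030682 -0.45254009  1.18719967] [-2.22585996 -1.27623419  0.4399846 ] [[495.783813     0.         256.155725  ]
 [  0.         495.783813   190.35750496]
 [  0.           0.           1.        ]] -0.04590808677955321
top [ 0.43501784 -0.06328685  1.21385343] [-2.230317    2.17603025 -0.07780531] [[405.17173868   0.         256.25082022]
 [  0.         405.17173868 199.07460886]
 [  0.           0.           1.        ]] 0.01206206638457107
{'clock': 0.1, 'joint_pos': array([ 1.23009990e+00,  2.64693787e-01,  1.60522617e+00, -3.96038290e-05,
        1.27371452e+00, -3.69172035e-02]), 'joint_velocities': array([-0.00069388, -0.00378974, -0.00360036, -0.00017893, -0.00094133,
       -0.00034827]), 'tau': array([ 7.28392515e-04, -5.03621757e+01, -3.58070362e+01,  7.31775910e-02,
        2.33575684e-02, -4.44295915e-05]), 'tool_pos': array([0.20172164, 0.6434786 , 0.23750784]), 'tcp_rot': array([-0.47527197, -3.10508242,  0.0031611 ]), 'contact_force': array([-0.32767618, -0.20504653,  0.50314479]), 'moment': array([ 0.02953215, -0.00348326, -0.04447018]), 'grasp_force': 0.0, 'gripper_width': 0.08843474688416154}
```

View pics/scene0.png

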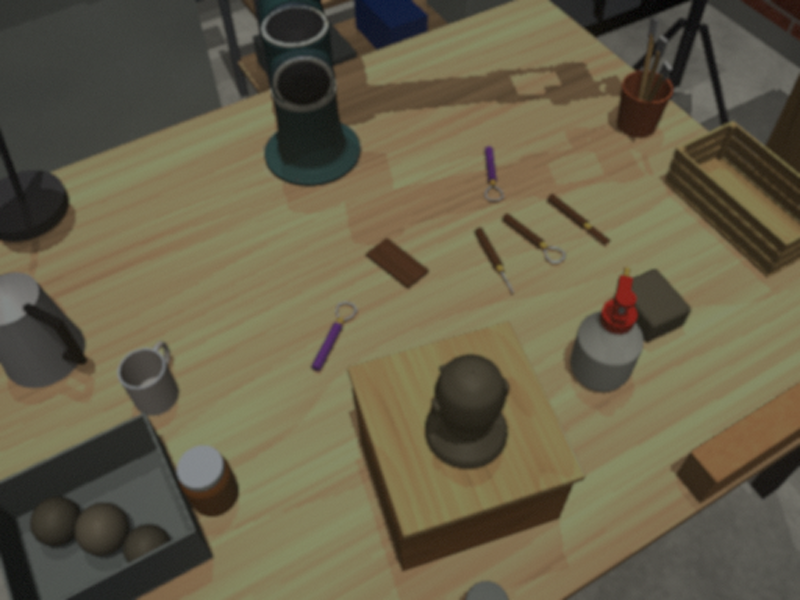

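View pics/top0.png

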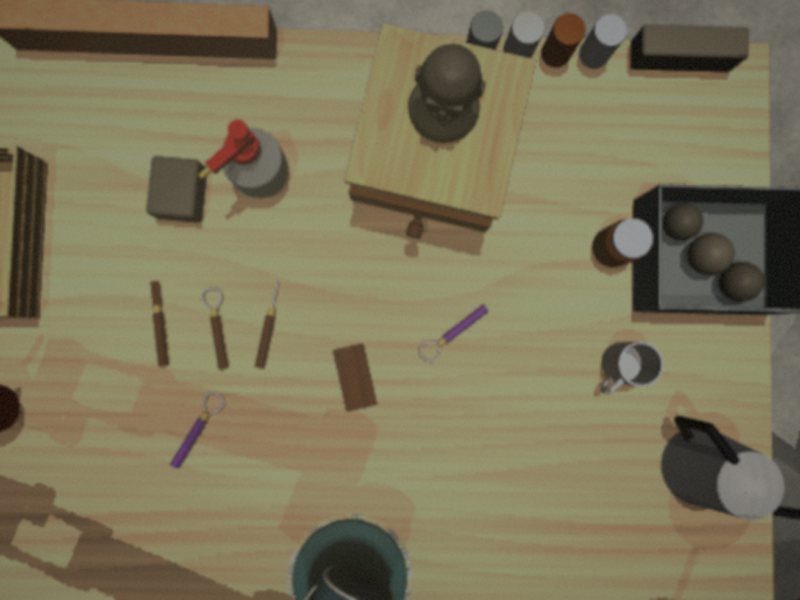

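Candidates (pixels in the top picture, 800 px wide): the brown handle with a wire loop at (217,330), the knife at (160,325), the needle at (268,325), and purple look-alikes at (200,430) and (455,333). I choose (217,330), which is at (530,235) in the scene picture. The knob is at (415,228), and the board's front edge runs from (347,183) to (498,217).

Run:
```python
from h import *
import pickle
c=pickle.load(open("top.pkl","rb")); s=pickle.load(open("scene.pkl","rb"))
im=c["image"]; hsv=cv2.cvtColor(im,cv2.COLOR_BGR2HSV)
a=cv2.resize(im[170:245,90:190],None,fx=4,fy=4,interpolation=cv2.INTER_CUBIC)
b=cv2.resize(im[105:165,210:340],None,fx=4,fy=4,interpolation=cv2.INTER_CUBIC)
W=np.zeros((560,520,3),np.uint8); W[:300,:400]=a; W[310:550,:520]=b; cv2.imwrite("pics/crop1.png",W)
P=pts(c); Q=pts(s)
def handle(c,roi):
    x0,y0,x1,y1=roi; im=c["image"]; g=cv2.GaussianBlur(im,(3,3),0)[y0:y1,x0:x1].max(2)
    m=(g<75).astype(np.uint8)
    n,l,st,ce=cv2.connectedComponentsWithStats(m)
    k=1+np.argmax(st[1:,4]); ys,xs=np.where(l==k); p=np.c_[xs+x0,ys+y0]
    w=onplane(c,p,0.010)[:,:2]; mu=w.mean(0); e=np.linalg.eigh(np.cov(w.T))[1][:,1]; t=(w-mu)@e; n=(w-mu)@[-e[1],e[0]]
    return len(p), mu+e*(t.max()+t.min())/2, np.degrees(np.arctan2(e[1],e[0])), np.ptp(t),np.ptp(n)
for n,r in dict(knife=(90,175,114,240),loop=(128,180,150,240),needle=(158,175,182,240)).items(): print(n,handle(c,r))
# loop in scene
print("scene loop",handle(s,(315,130,352,165)))
# board in the top view: depth-mask z 0.19..0.21
m=(abs(P[...,2]-0.2)<0.012); m[:, :215]=0; m[:,350:]=0; m[:15]=0; m[145:]=0
m=cv2.morphologyEx(m.astype(np.uint8),cv2.MORPH_OPEN,np.ones((3,3)))
cn=max(cv2.findContours(m,0,2)[0],key=cv2.contourArea); r=cv2.approxPolyDP(cn,5,True)[:,0]
print("board",r,onplane(c,r,0.2).round(4))
w=P[m>0]; rr=cv2.minAreaRect(w[:,:2].astype(np.float32)); print(rr,cv2.boxPoints(rr),w[:,2].mean())
# knob: depth points between z .085 and .13 near pixel (265,146)
sub=P[138:158,255:276]; k=(sub[...,2]>0.085)&(sub[...,2]<0.13); print("knob",sub[k].round(3)[:60], sub[k].mean(0))
```

```text
knife (61, array([0.43763102, 0.36366843]), np.float64(-171.46979786295057), np.float64(0.08922218786187844), np.float64(0.006517747779471328))Traceback (most recent call last):
  File "<stdin>", line 16, in <module>
  File "<stdin>", line 13, in handle
    return _wrapfunc(a, 'argmax', axis=axis, out=out, **kwds)
    return bound(*args, **kwds)
ValueError: attempt to get argmax of an empty sequence
```

View pics/crop1.png

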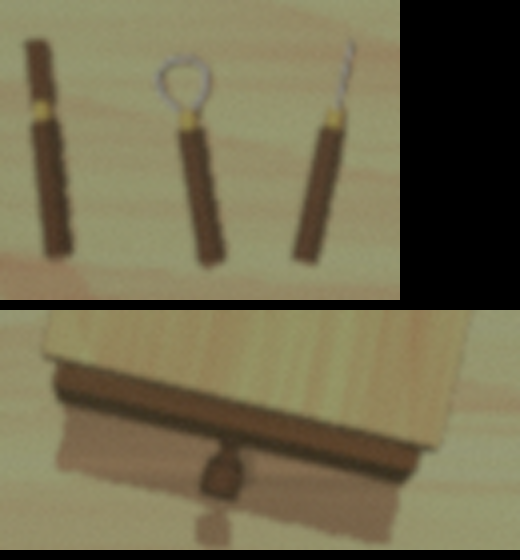

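The crop confirms the wire loop on a dark wooden handle: handle from (190,128) to (212,265) in the crop, loop at (185,85). The knob head is at crop (222,472), and the drawer looks about shut.

```bash
cat >> h.py <<'E'
def handle(c,roi,th=105,z=0.010):
    x0,y0,x1,y1=roi; g=cv2.GaussianBlur(c["image"],(3,3),0)[y0:y1,x0:x1,1]
    m=(g<th).astype(np.uint8); n,l,st,ce=cv2.connectedComponentsWithStats(m)
    k=1+np.argmax(st[1:,4]); ys,xs=np.where(l==k); p=np.c_[xs+x0,ys+y0]
    w=onplane(c,p,z)[:,:2]; mu=w.mean(0); e=np.linalg.eigh(np.cov(w.T))[1][:,1]; e=e*np.sign(e[0]); t=(w-mu)@e; n=(w-mu)@[-e[1],e[0]]
    return len(p), (mu+e*(t.max()+t.min())/2).round(4), np.degrees(np.arctan2(e[1],e[0])).round(2), np.ptp(t).round(4),np.ptp(n).round(4)
E
python3 - <<'E'
from h import *
import pickle
c=pickle.load(open("top.pkl","rb")); s=pickle.load(open("scene.pkl","rb"))
print(c["image"][220,139],c["image"][220,125],c["image"][200,137],c["image"][148,265],c["image"][150,300])
P=pts(c)
for th in(85,100):
  for n,r in dict(knife=(90,202,114,240),loop=(128,201,150,240),needle=(158,201,182,240)).items(): print(n,th,handle(c,r,th))
  print("scene loop",handle(s,(318,132,352,160),th))
m=(abs(P[...,2]-0.2)<0.012); m[:, :215]=0; m[:,350:]=0; m[:15]=0; m[145:]=0
m=cv2.morphologyEx(m.astype(np.uint8),cv2.MORPH_OPEN,np.ones((3,3)))
cn=max(cv2.findContours(m,0,2)[0],key=cv2.contourArea); r=cv2.approxPolyDP(cn,5,True)[:,0]
print("board",r.tolist(),onplane(c,r,0.2).round(4))
w=P[m>0]; rr=cv2.minAreaRect(w[:,:2].astype(np.float32)); print(rr,w[:,2].mean())
sub=P[138:158,255:276]; k=(sub[...,2]>0.085)&(sub[...,2]<0.13); print("knob",k.sum(), sub[k].mean(0), sub[k].min(0),sub[k].max(0))
# front top edge of chest/drawer front bottom line via image
E
```

```text
[44 64 85] [106 144 149] [ 73 130 141] [43 62 85] [ 73 100 120]
knife 85 (200, array([0.4335, 0.3664]), np.float64(9.08), np.float64(0.0937), np.float64(0.0181))
loop 85 (185, array([0.4325, 0.2572]), np.float64(11.5), np.float64(0.098), np.float64(0.0165))
needle 85 (176, array([0.436 , 0.1713]), np.float64(-10.31), np.float64(0.0964), np.float64(0.0162))
scene loop (193, array([0.4331, 0.2577]), np.float64(9.43), np.float64(0.1137), np.float64(0.026))
knife 100 (238, array([0.4323, 0.3661]), np.float64(8.4), np.float64(0.0961), np.float64(0.0213))
loop 100 (230, array([0.4318, 0.257 ]), np.float64(11.22), np.float64(0.1014), np.float64(0.0202))
needle 100 (218, array([0.4357, 0.1713]), np.float64(-10.17), np.float64(0.1005), np.float64(0.0197))
scene loop (245, array([0.4355, 0.2582]), np.float64(9.66), np.float64(0.1248), np.float64(0.03))
board [[245, 15], [221, 116], [319, 140], [342, 38], [299, 28], [311, 52], [308, 73], [294, 87], [276, 88], [260, 71], [266, 42], [289, 25]] [[ 0.9597 -0.0406  0.2   ]
 [ 0.6967  0.0134  0.2   ]
 [ 0.6424 -0.236   0.2   ]
 [ 0.9076 -0.2906  0.2   ]
 [ 0.9303 -0.1797  0.2   ]
 [ 0.8687 -0.2116  0.2   ]
 [ 0.814  -0.205   0.2   ]
 [ 0.7767 -0.1699  0.2   ]
 [ 0.7727 -0.1242  0.2   ]
 [ 0.8154 -0.0824  0.2   ]
 [ 0.8911 -0.096   0.2   ]
 [ 0.9373 -0.1539  0.2   ]]
((0.8029916286468506, -0.13840900361537933), (0.26018860936164856, 0.2733748257160187), 78.02349090576172) 0.20006094207390912
knob 123 [ 0.64157337 -0.1061013   0.11318862] [ 0.62316853 -0.13117287  0.08610938] [ 0.66653839 -0.08925495  0.12433759]
```

```bash
cat >> h.py <<'E'
YAW=np.radians(-12.0); EX=np.array([np.cos(YAW),np.sin(YAW),0]); EY=np.array([-EX[1],EX[0],0]); EZ=np.array([0,0,1.])
F0=np.array([0.671,-0.1103,0])     # board front middle
def L(x,y,z): return F0+x*EX+y*EY+z*EZ
def loc(p): d=np.asarray(p)-F0; return np.stack([d@EX,d@EY,d[...,2]],-1)
def frame(z,y):
    x=np.cross(y,z); return R.from_matrix(np.c_[x,y,z]).as_rotvec()
def kn(t,s): t=np.radians(t); return frame(np.sin(t)*EX-np.cos(t)*EZ, s*EY)   # t from vertical
def st():
    s=manip.state(); print("t%.1f"%s["clock"],s["tool_pos"].round(4),"loc",(loc(s["tool_pos"])).round(4),"F",s["contact_force"].round(1),"g%.4f f%.1f"%(s["gripper_width"],s["grasp_force"]))
E
python3 - <<'E'
from h import *
import pickle
c=pickle.load(open("top.pkl","rb")); P=pts(c)
l=loc(P); im=c["image"]
for v in range(134,157): print(v,[(tuple((l[v,u]*1000).astype(int)),int(im[v,u,1])) for u in range(259,274,2)])
for t in(35,45,55):
  for s in(1,-1):
    tz=R.from_rotvec(kn(t,s)).as_matrix()[:,2]
    for x in(-.024,-.184,):
      for b in(0.1,0): 
        q=inverse_kinematics(L(x,0,.106)+tz*(.019-b),kn(t,s)); print(t,s,x,b,None if q is None else np.round(q,2))
E
```

```text
134 [((np.int64(-4), np.int64(24), np.int64(113)), 51), ((np.int64(-3), np.int64(19), np.int64(117)), 51), ((np.int64(-3), np.int64(13), np.int64(122)), 52), ((np.int64(-3), np.int64(8), np.int64(127)), 53), ((np.int64(-2), np.int64(3), np.int64(129)), 56), ((np.int64(-1), np.int64(-2), np.int64(129)), 59), ((np.int64(0), np.int64(-7), np.int64(130)), 64), ((np.int64(1), np.int64(-12), np.int64(129)), 65)]
135 [((np.int64(-3), np.int64(24), np.int64(96)), 57), ((np.int64(-2), np.int64(18), np.int64(101)), 52), ((np.int64(-3), np.int64(13), np.int64(110)), 53), ((np.int64(-3), np.int64(7), np.int64(117)), 49), ((np.int64(-2), np.int64(2), np.int64(120)), 52), ((np.int64(-2), np.int64(-2), np.int64(125)), 54), ((np.int64(-3), np.int64(-8), np.int64(132)), 56), ((np.int64(-1), np.int64(-13), np.int64(129)), 58)]
136 [((np.int64(-2), np.int64(23), np.int64(83)), 78), ((np.int64(-3), np.int64(18), np.int64(91)), 63), ((np.int64(-3), np.int64(12), np.int64(98)), 58), ((np.int64(-4), np.int64(7), np.int64(108)), 48), ((np.int64(-3), np.int64(1), np.int64(111)), 49), ((np.int64(-3), np.int64
[... 8711 characters left out ...]

35 -1 -0.184 0.1 [-0.18 -0.53  2.54 -0.03  0.52  1.62]
35 -1 -0.184 0 [-0.19 -0.21  2.52 -0.06  0.22  1.64]
45 1 -0.024 0.1 [-0.19 -0.17  2.41 -0.12  0.12 -1.44]
45 1 -0.024 0 [-0.19  0.11  2.31  3.3   0.07  1.42]
45 1 -0.184 0.1 None
45 1 -0.184 0 None
45 -1 -0.024 0.1 [-0.19 -0.17  2.41 -0.12  0.12  1.7 ]
45 -1 -0.024 0 [-0.19  0.11  2.31  3.3   0.07 -1.72]
45 -1 -0.184 0.1 None
45 -1 -0.184 0 None
55 1 -0.024 0.1 [-0.19 -0.16  2.53  3.23  0.2   1.49]
55 1 -0.024 0 [-0.19  0.15  2.4   3.18  0.36  1.54]
55 1 -0.184 0.1 None
55 1 -0.184 0 None
55 -1 -0.024 0.1 [-0.19 -0.16  2.53  3.23  0.2  -1.65]
55 -1 -0.024 0 [-0.19  0.15  2.4   3.18  0.36 -1.6 ]
55 -1 -0.184 0.1 None
55 -1 -0.184 0 None
```

Run:
```python
from h import *
o=kn(30,1); tz=R.from_rotvec(o).as_matrix()[:,2]
g=lambda x,b: L(x,0,.106)+tz*(.019-b)
for x,b in((-.037,.1),(-.037,0),(-.186,0),(-.186,.1)): print(x,b,np.round(inverse_kinematics(g(x,b),o),2))
manip.move_linear([0.17,0.50,0.36],rate=0.3)
manip.move_pose(g(-.08,.12),o); st()
manip.set_gripper(0.06)
manip.move_linear(g(-.037,0),rate=0.1); st()
manip.set_gripper(0.02,force=30); st()
```

```text
-0.037 0.1 [-0.19 -0.11  2.21 -0.02  0.51 -1.54]
-0.037 0 [-0.2   0.12  2.18 -0.02  0.32 -1.54]
-0.186 0 [-0.19 -0.19  2.47 -0.03  0.34 -1.52]
-0.186 0.1 [-0.19 -0.47  2.47 -0.02  0.62 -1.53]
t3.4 [ 0.5438 -0.0826  0.1939] loc [-0.1302  0.0006  0.1939] F [ 0.5 -0.6 -0.4] g0.0883 f0.0
t5.6 [ 0.6442 -0.1046  0.0901] loc [-0.0274 -0.      0.0901] F [-0.2  0.2 -0. ] g0.0598 f0.0
t6.2 [ 0.6442 -0.1041  0.0897] loc [-0.0275  0.0005  0.0897] F [0.3 5.1 1.4] g0.0269 f30.0
```

Run:
```python
from h import *
o=kn(30,1)
p=manip.state()["tool_pos"]
manip.move_linear(p-EX*0.135,rate=0.1); st()
# creep to the stop
for i in range(8):
    manip.move_linear(manip.state()["tool_pos"]*0+p-EX*(0.135+0.003*(i+1)),rate=0.03); s=manip.state()
    f=s["contact_force"]@EX; print(i,round(f,1),loc(s["tool_pos"]).round(4))
    if abs(f)>12: break
manip.set_gripper(0.06); st()
tz=R.from_rotvec(o).as_matrix()[:,2]
manip.move_linear(manip.state()["tool_pos"]-tz*0.10,rate=0.15); st()
q=manip.state()["joint_pos"].copy(); 
manip.move_pose([0.38,0.22,0.33],frame(-EZ,np.array([-np.sin(np.radians(11.3)),np.cos(np.radians(11.3)),0]))); st(); print(manip.state()["joint_pos"].round(2))
c=cams.capture("top"); import pickle; pickle.dump(c,open("top1.pkl","wb"))
cv2.imwrite("pics/top1.png",cv2.resize(c["image"][60:260,80:347],(800,600),interpolation=cv2.INTER_CUBIC))
```

```text
t7.7 [ 0.5123 -0.076   0.0897] loc [-0.1624  0.0006  0.0897] F [-1.7  3.9  0.9] g0.0267 f30.0
0 -1.6 [-0.1654  0.0005  0.0897]
1 -1.7 [-0.1685  0.0005  0.0897]
2 -1.7 [-0.1716  0.0005  0.0897]
3 -0.7 [-0.1746  0.0005  0.0897]
4 13.9 [-0.1756  0.0005  0.0903]
t9.6 [ 0.4975 -0.0729  0.0897] loc [-0.1775  0.0005  0.0897] F [-0.4 -0.9  0.5] g0.0601 f0.0
t10.4 [ 0.4483 -0.0625  0.1758] loc [-0.2277  0.0005  0.1758] F [ 0.2 -0.1  0.4] g0.0598 f0.0
t11.7 [0.3799 0.2193 0.3286] loc [-0.3533  0.2619  0.3286] F [-0.3  0.   0.5] g0.0602 f0.0
[ 0.47 -0.24  1.95 -0.    1.43 -1.3 ]
```

View pics/top1.png

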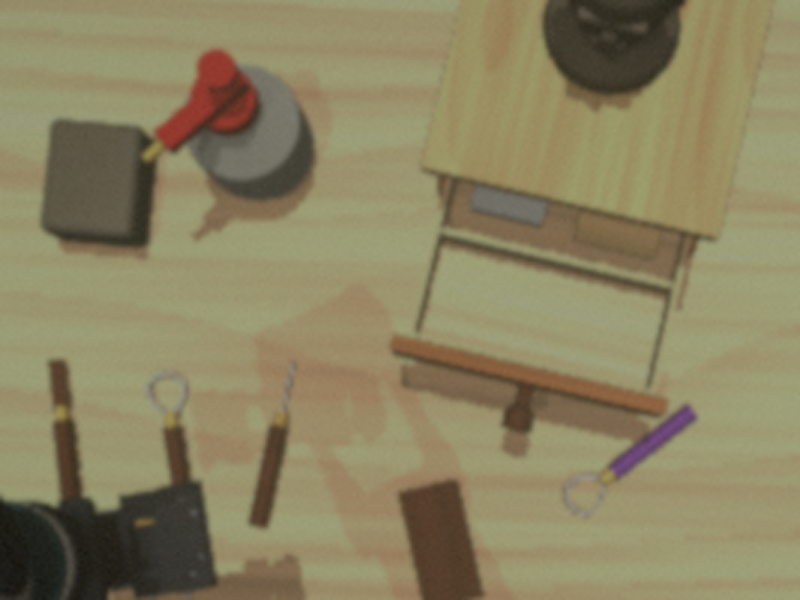

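The drawer is open: front panel from (395,345) to (665,405), divider from (440,235) to (670,288), front compartment empty between them. The tool is undisturbed. Next I take the tray limits from the depth map.

Run:
```python
from h import *
import pickle
c=pickle.load(open("top1.pkl","rb")); l=loc(pts(c)).reshape(-1,3)
for y0 in(-.06,0.03,.06):
    b=l[(abs(l[:,1]-y0)<.006)&(l[:,0]>-.22)&(l[:,0]<0.0)]; b=b[np.argsort(b[:,0])]
    print(y0,[(int(a*1000),int(z*1000)) for a,_,z in b[::2]])
b=l[(abs(l[:,0]+.11)<.006)&(abs(l[:,1])<.14)]; b=b[np.argsort(b[:,1])]
print([(int(a*1000),int(z*1000)) for _,a,z in b[::3]])
# IK for grasp and place
t=np.radians(11.3); h=np.array([np.cos(t),np.sin(t),0]); hy=np.array([-h[1],h[0],0])
for s in(1,-1): 
    q=inverse_kinematics(np.array([.4325,.2572,-.0])+h*.004+EZ*.005,frame(-EZ,s*hy)); print("grasp",s,q)
    # loop to +y : gripper turns with the tool by  78-11.3 ; to -y: by -113.3
    for d in(1,-1):
        hd=d*EY; hyd=np.cross(EZ,hd); print(d,inverse_kinematics(L(-.1,-.0275*d,.09),frame(-EZ,s*hyd)))
```

```text
-0.06 [(-219, 0), (-217, 1), (-216, -1), (-214, 1), (-213, -2), (-211, 0), (-210, 1), (-208, -3), (-207, 1), (-205, 2), (-203, 0), (-202, 0), (-200, 3), (-199, 3), (-197, 0), (-196, 0), (-194, 0), (-193, -1), (-191, -1), (-190, 0), (-189, 3), (-187, 0), (-186, -1), (-184, 1), (-183, 5), (-182, 2), (-180, -1), (-178, -3), (-177, 5), (-175, 0), (-173, 0), (-172, 2), (-170, -1), (-169, 0), (-168, 4), (-166, -3), (-163, -5), (-162, 0), (-161, -2), (-159, -2), (-158, -2), (-157, 0), (-155, -1), (-153, -3), (-152, 1), (-151, -2), (-150, 102), (-150, 114), (-150, 81), (-150, 88), (-149, 1), (-148, -1), (-148, 1), (-147, 131), (-146, -1), (-146, 132), (-145, 132), (-144, 0), (-143, 130), (-143, 134), (-141, 130), (-140, 129), (-139, 132), (-138, 130), (-137, 128), (-136, 131), (-133, 118), (-132, 122), (-131, 122), (-129, 120), (-124, 84), (-122, 80), (-121, 82), (-120, 84), (-118, 80), (-118, 86), (-116, 81), (-115, 83), (-113, 78), (-112, 82), (-111, 80), (-109, 78), (-108, 77), (-107, 78), (-105, 79), (-104, 82), (-103, 81), (-102, 83), (-100, 82), (-100, 84), (-98, 85), (-96, 80), (-95, 
[... 5861 characters left out ...]
), (81, 77), (82, 83), (85, 83), (87, 83), (89, 84), (91, 80), (93, 82), (95, 82), (97, 86), (99, 83), (101, 81), (103, 82), (105, 84), (107, 81), (108, 100), (108, 117), (108, 125), (110, 123), (112, 119), (128, 0), (130, 3), (132, 2), (134, 1), (137, -1), (138, 4)]
grasp 1 [ 4.84739304e-01  2.20272257e-01  2.14801798e+00 -4.44089210e-16
  7.73302420e-01 -1.28327923e+00]
1 None
-1 [-1.50509799e-01  2.26452615e-01  1.94348244e+00 -8.88178420e-16
  9.71657599e-01  5.89297115e-02]
grasp -1 [ 4.84739304e-01  2.20272257e-01  2.14801798e+00 -4.44089210e-16
  7.73302420e-01  1.85831342e+00]
1 [-2.45326161e-01  2.21261589e-01  1.94993799e+00 -8.88178420e-16
  9.70393076e-01 -3.58866511e-02]
-1 None
```

Run:
```python
from h import *
import pickle
c=cams.capture("top"); c2=cams.capture("scene"); s=manip.state(); Rt=R.from_rotvec(s["tcp_rot"]).as_matrix()
for c in(c,c2):
    p=pts(c)[c["z_map"]>0]; t=(p-s["tool_pos"])@Rt
    for a in np.arange(-.0,.30,.02):
        b=t[(-t[:,2]>a)&(-t[:,2]<a+.02)&(np.hypot(t[:,0],t[:,1])<.16)&(p[:,2]>.2)]
        if len(b)>3: print(a.round(2),len(b),"x",b[:,0].min().round(3),b[:,0].max().round(3),"y",b[:,1].min().round(3),b[:,1].max().round(3))
```

```text
0.06 10 x -0.025 0.028 y -0.035 -0.021
0.08 290 x -0.033 0.035 y -0.095 -0.022
0.1 817 x -0.033 0.035 y -0.095 -0.03
0.12 77 x -0.018 0.02 y -0.042 -0.04
0.14 367 x -0.036 0.035 y -0.042 -0.007
0.16 154 x -0.036 0.037 y -0.037 -0.006
0.18 168 x -0.037 0.037 y -0.037 -0.005
0.2 233 x -0.034 0.035 y -0.037 -0.013
0.22 119 x -0.026 0.027 y -0.036 -0.024
0.24 7 x -0.004 0.006 y -0.036 -0.035
0.28 11 x 0.034 0.039 y -0.02 -0.003
-0.0 83 x -0.01 0.015 y -0.048 0.042
0.02 96 x -0.009 0.013 y -0.049 0.046
0.04 60 x -0.009 0.013 y -0.049 0.048
0.06 218 x -0.033 0.034 y -0.089 0.086
0.08 421 x -0.034 0.035 y -0.095 0.093
0.1 800 x -0.034 0.037 y -0.098 0.096
0.12 146 x -0.022 0.022 y -0.044 0.019
0.14 261 x -0.036 0.038 y -0.045 0.014
0.16 254 x -0.036 0.037 y -0.039 0.032
0.18 196 x -0.037 0.024 y -0.04 0.02
0.2 40 x -0.037 -0.003 y -0.039 -0.002
```

The 187 mm body lies along the closing direction, so I'll place at local x = −92 mm with a 6° lean to clear the board's edge. Now the grasp.

Run:
```python
from h import *
import pickle
t=np.radians(11.3); h=np.array([np.cos(t),np.sin(t),0]); hy=np.array([-h[1],h[0],0]); o=frame(-EZ,hy)
a=np.radians(6); op=frame(np.sin(a)*EX-np.cos(a)*EZ,np.cos(a)*EX+np.sin(a)*EZ)
for z in(.30,.2,.086): print(inverse_kinematics(L(-.092,.0235,z),op))
G=np.array([.4325,.2572,0])+h*.004
manip.set_gripper(0.05)
manip.move_pose(G+EZ*.10,o); manip.move_linear(G+EZ*.004,rate=0.1); st()
manip.set_gripper(0.0,force=25); st()
manip.move_linear(G+EZ*.08,rate=0.1); st()
c=cams.capture("scene"); pickle.dump(c,open("s2.pkl","wb"))
cv2.imwrite("pics/s2.png",cv2.resize(c["image"][80:230,250:450],(800,600),interpolation=cv2.INTER_CUBIC))
```

```text
[-0.15478716  0.00340823  1.78821971 -0.00602613  1.24540567  0.05628   ]
[-0.15478716  0.06644088  1.90912505 -0.00654002  1.06147129  0.05754242]
[-0.15478716  0.18514982  2.00677253 -0.00763309  0.84512023  0.05941923]
t14.2 [0.4371 0.2583 0.0047] loc [-0.3054  0.3119  0.0047] F [ 1.   0.8 -0.4] g0.0498 f0.0
t14.8 [0.4366 0.2581 0.0042] loc [-0.3059  0.3116  0.0042] F [ 0.2 -0.6  1.9] g0.0175 f25.0
t15.7 [0.4359 0.2577 0.0794] loc [-0.3065  0.3111  0.0794] F [ 0.1  0.8 -0.5] g0.0177 f25.0
```

View pics/s2.png

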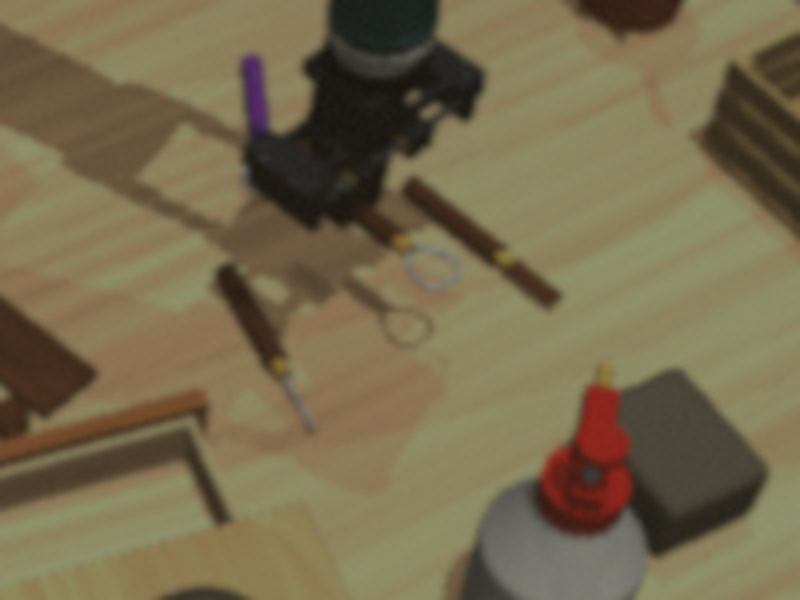

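The tool is held level: the loop is at (430,265) with its shadow separate at (408,325), and its neighbours are untouched. Next comes placing it.

Run:
```python
from h import *
import pickle
a=np.radians(6); op=frame(np.sin(a)*EX-np.cos(a)*EZ,np.cos(a)*EX+np.sin(a)*EZ)
p=manip.state()["tool_pos"]; manip.move_linear([p[0],p[1],.33],rate=0.3)
manip.move_pose(L(-.092,.0235,.31),op); st()
manip.move_linear(L(-.092,.0235,.16),rate=0.12); st()
manip.move_linear(L(-.092,.0235,.092),rate=0.06); manip.dwell(.2); st()
f0=manip.state()["contact_force"][2]
for z in np.arange(.091,.0815,-.001):
    manip.move_linear(L(-.092,.0235,z),rate=0.02); manip.dwell(.1); f=manip.state()["contact_force"][2]-f0; print(z.round(3),round(f,2))
    if f>2: break
st()
c=cams.capture("top"); pickle.dump(c,open("t3.pkl","wb"))
```

```text
t18.1 [ 0.5855 -0.0675  0.3089] loc [-0.0926  0.0241  0.3089] F [ 0.5  1.2 -0.2] g0.0172 f25.0
t19.5 [ 0.5867 -0.0683  0.1611] loc [-0.0912  0.0236  0.1611] F [ 0.7 -0.2 -0.8] g0.0176 f25.0
t21.0 [ 0.5862 -0.0682  0.0925] loc [-0.0917  0.0235  0.0925] F [ 1.   0.1 -0.8] g0.0175 f25.0
0.091 0.29
0.09 0.28
0.089 0.3
0.088 0.63
0.087 -0.08
0.086 4.23
t23.1 [ 0.5864 -0.0683  0.0865] loc [-0.0915  0.0235  0.0865] F [ 0.4 -0.1  3.4] g0.0173 f25.0
```

Run:
```python
from h import *
import pickle
tz=R.from_rotvec(manip.state()["tcp_rot"]).as_matrix()[:,2]
manip.set_gripper(0.024); st()
p=manip.state()["tool_pos"]
manip.move_linear(p-tz*.05,rate=0.08); st()
manip.move_linear(p-tz*.22,rate=0.2); st()
p=manip.state()["tool_pos"]; manip.move_linear([0.40,0.10,0.33],rate=0.25)
c=cams.capture("top"); pickle.dump(c,open("t4.pkl","wb"))
cv2.imwrite("pics/t4.png",cv2.resize(c["image"][60:260,80:347],(800,600),interpolation=cv2.INTER_CUBIC))
```

```text
t23.4 [ 0.5855 -0.0681  0.0856] loc [-0.0924  0.0235  0.0856] F [0.1 0.  1.2] g0.0238 f0.0
t24.2 [ 0.5802 -0.067   0.1353] loc [-0.0978  0.0235  0.1353] F [-0.2 -0.9  0.5] g0.0236 f0.0
t25.2 [ 0.562  -0.0632  0.3025] loc [-0.1164  0.0234  0.3025] F [-0.1 -0.3 -0.5] g0.0244 f0.0
```

View pics/t4.png

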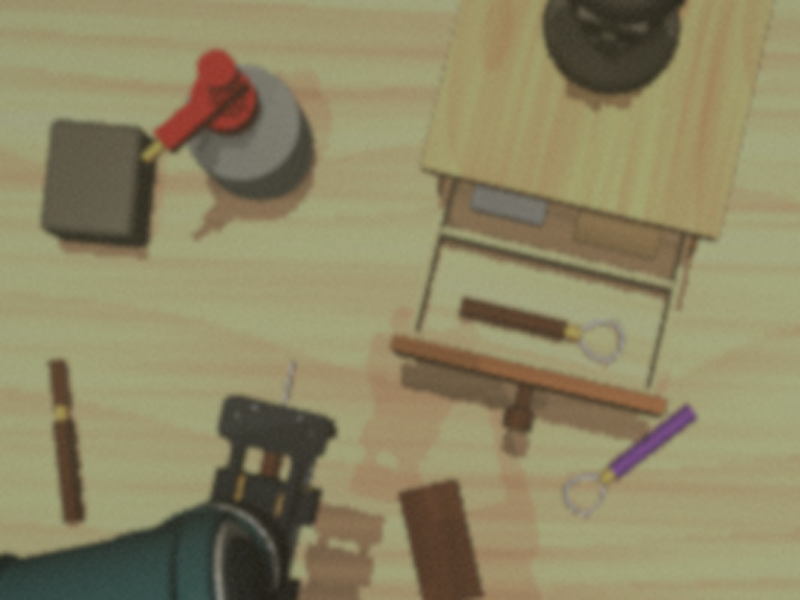

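The tool lies flat in the front compartment, from (465,308) to (620,340). Now I grip the knob again and push the drawer shut.

Run:
```python
from h import *
import pickle
o=kn(30,1); tz=R.from_rotvec(o).as_matrix()[:,2]
g=lambda x,b: L(x,0.0005,.106)+tz*(.019-b)
manip.set_gripper(0.06)
manip.move_pose(g(-.21,.14),o); st()
manip.move_linear(g(-.185,0),rate=0.12); st()
manip.set_gripper(0.0,force=25); st()
p=manip.state()["tool_pos"]
manip.move_linear(p+EX*.150,rate=0.08); st()
for i in range(10):
    manip.move_linear(p+EX*(.150+.0025*(i+1)),rate=0.02); manip.dwell(.1); s=manip.state(); f=s["contact_force"]@EX
    print(i,round(f,1),loc(s["tool_pos"])[0].round(4))
    if abs(f)>14: break
manip.dwell(.3); manip.set_gripper(0.06); st()
manip.move_linear(manip.state()["tool_pos"]-tz*.12,rate=0.12)
manip.move_linear([0.42,0.0,0.33],rate=0.25); manip.move_pose([0.3,0.35,0.35],frame(-EZ,np.array([0,1.,0]))); st()
c=cams.capture("top"); pickle.dump(c,open("t5.pkl","wb"))
cv2.imwrite("pics/t5.png",cv2.resize(c["image"],(800,600),interpolation=cv2.INTER_CUBIC))
l=loc(pts(c))[125:165,225:325].reshape(-1,3); k=(l[:,2]>105)|((l[:,2]>.1)&(l[:,2]<.125)&(l[:,0]<-.008)&(abs(l[:,1])<.015))
print("knob x range",np.percentile(l[k,0],[2,50,98]).round(4),k.sum())
```

```text
t28.7 [ 0.4068 -0.0535  0.2113] loc [-0.2702  0.0006  0.2113] F [-1.3  0.2 -0.2] g0.0601 f0.0
t30.2 [ 0.4996 -0.0733  0.09  ] loc [-0.1754  0.0005  0.09  ] F [ 0.7 -0.9 -0.3] g0.0597 f0.0
t30.8 [ 0.4996 -0.0733  0.0898] loc [-0.1754  0.0006  0.0898] F [-1.1  1.2  2.8] g0.0268 f25.0
t32.8 [ 0.6463 -0.1045  0.0898] loc [-0.0254  0.0005  0.0898] F [1.4 0.6 1. ] g0.0266 f25.0
0 -1.0 -0.0229
1 1.2 -0.0202
2 1.1 -0.0177
3 1.0 -0.0152
4 1.0 -0.0127
5 -3.3 -0.0107
6 -14.9 -0.0103
t36.4 [ 0.6634 -0.1081  0.0896] loc [-0.0079  0.0006  0.0896] F [-1.  -0.1 -0. ] g0.0597 f0.0
t40.0 [0.3005 0.3492 0.3496] loc [-0.458   0.3725  0.3496] F [ 0.9 -0.1 -0. ] g0.0596 f0.0
knob x range [-0.0292 -0.0203 -0.0095] 78
```

View pics/t5.png

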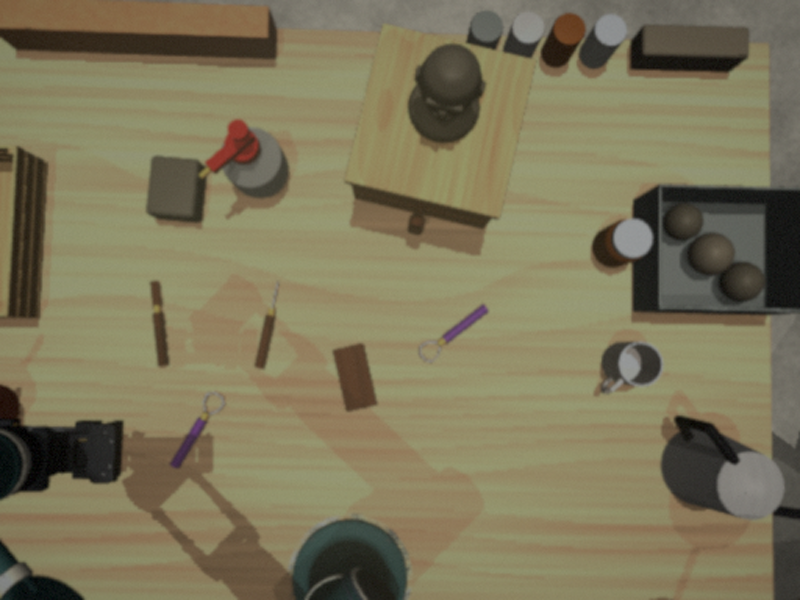

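The drawer is shut: it travelled 165 mm to the stop, and the knob at (415,224) is back under the front edge. The bystanders are all where they were.

```bash
python3 -c "
from h import *
print(order.close_job())"
```

```text
the job is handed in; nothing more can be done
None
```

The loop tool is lying flat in the upper drawer's front compartment, the drawer is pushed fully shut against its stop, nothing else on the bench moved, and I have handed the job in at about 40 s of the 72 s allowed.

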